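# Turn the cover leaf of a double biscuit tray

## Robot

A 6-joint arm with a two-finger parallel gripper is mounted at the origin on the work surface. World frame = base frame: x ahead of the robot, y to its left, z up, the work surface at z = 0. Lengths are in m, angles in degrees, forces in N, time in s.
With the tool pointing down it reaches from about 0.25 to 0.725 m from the base axis. Payload 9.7 kg.
Tool frame: the origin (TCP) lies at the very end of the fingers, on their centre line; the grasp point (between the pads) lies 19 mm behind it; z points along the fingers, y is the direction in which the jaws open and shut (so a half turn about z gives the same grasp; the last joint's range is limited). The gripper opens to 85 mm and grips with 20 to 120 N. Pads are 22 mm wide; open, the fingers measure 114 mm over their backs; the gripper's body (76 mm by 85 mm) begins 54 mm behind the grasp point. The pads swing forward as they close: fully open they stand 13 mm farther back than shut.
Start: joints at [73.224, 4.979, 10.078, 95.1, 0, 90], TCP at [0.159, 0.527, 0.231] pointing down, gripper open.
Joint ranges: [-179.16, 179.16], [-48.56, 103.87], [-65.8, 70.77], [-126.05, 130.52], [-82.76, 87.17], [-180, 180]. Speed limits (degrees/s): [127.2, 127.2, 147.25, 180, 180, 180].

## Interface

Orientations are given as [roll, pitch, yaw] about the fixed x, y, z axes, in that order (R = Rz(yaw) Ry(pitch) Rx(roll)).
In Python, from workcell import bot gives the robot as it stands. The module is installed in compiled form; this text tells all that it offers.
- The arm moves only by the tool arm_command, never from a script. Its argument "increments" is a list of rows, each a list of 7 numbers: the gripper command: -1 is fully open, 1 is shut, values between are in proportion, then the shift along the tool's x, y, z in cm, then the turn, a rotation vector about the tool's x, y, z in degrees. In form: [[gripper, x, y, z, rx, ry, rz], ...]. A call has 1 to 10 rows; each row shifts and turns the commanded pose from where the row before left it, along the tool's axes as they then stand; what a row does not reach is not made up. A row lasts 1/8 s, in which the tool goes at most 62.5 mm and 10.7 degrees, less where a joint would pass 70% of its speed; a pose out of reach is approached as far as the arm can. A call is refused whole if a number of a shift passes 6.25 or a number of a turn 10.7, either way. A call with a gripper value outside its range is refused whole. The fingers move at their own pace and stop on an object; "grip_force" is the grip in N (left out, the last holds). Time passes only in rows, so rows that do not move let the fingers close. It gives the time, the measured TCP pose, the force and the opening at its end, in the units of the state.
- bot.get_obs(): the state, without advancing time (a new reading comes with each control period).
- bot.camera(name): name is "scene" or "side" or "wrist"; returns a dict with "color" (420x560x3 uint8, red, green, blue), "fx", "fy", "cx", "cy" (pixels), "origin" and "attitude" of the camera in the world. Camera axes: x right, y up, looking along -z (the intrinsics and any distortion apply to the point x, -y, -z); pixel columns grow to the right and rows downward; lengths in m; the calibration is good to about 2 mm. The wrist camera is an equidistant fisheye: a pixel r from the principal point sees the ray r / f radians off the axis. A picture is of the moment at which its call begins. There is no depth.
- bot.job_done(): hands the job in, once; it reports no verdict.
The state is a dict: "time": time; "q": joint angles; "qd": joint speeds; "joint_efforts": joint torques, N m; "ee_pos": TCP position; "tcp_rot": TCP orientation; "wrist_force": force on the tool from outside, world axes, zero at the start; "torque": the same for the moment, N m; "opening": finger opening in m.
Only numpy, scipy, OpenCV 4.12 (cv2) and the standard library are available. Lean on these libraries where they do the work, as an engineer would, in place of code of your own. Each camera call takes 0.05 s, during which the arm holds its last target. There are 200 camera calls.

## Task

The double pastry tray has a single hinged cover leaf over one half: with the fingertips, without gripping anything, gently turn the leaf over its middle spine and press it down until it lies flat over the other half. Do not slam or squeeze the leaf, leave the jar, bowl and scoop where they are, and finish with the robot clear.

Things in the scene. Friction and masses are not known exactly. Their poses are not given: they have to be found in the camera images.
- tray: open steel double tray standing firmly on the counter (it does not move), 220 mm along its x, 260 mm along its y, rim 50 mm high, walls 5 mm; a middle wall along x divides it into a -y half (biscuits) and a +y half (small rolls), both filled to about 30 mm. Origin: centre of its underside on the counter, z up. The leaf's hinge spine lies along the tray's x, straight above the origin at 54 mm height (8 mm rod, flush with the tray's ends)
- leaf (a joint): angle of the cover leaf about the spine, rad: 0 = lying flat over the tray's -y half, 1.57 = standing upright, 3.14 = lying flat over the +y half (hard stops at 0 and 3.14). It starts nearly closed or slightly ajar over the -y half. The hinge is stiff: the leaf stays at any angle where it is left, and needs about 2 to 3 N at its outer edge to move
- leaf_panel: the leaf: a rigid white plastic panel 6 mm thick, 210 mm along the spine (centred), reaching from 6 mm to 155 mm from the spine axis, which lies in the panel's mid-plane; about 0.2 kg. Lying flat it is 51 to 57 mm above the counter and its outer edge overhangs the tray's long side wall by 25 mm, so that a fingertip fits under that edge. The body's origin is on the spine axis at its middle; x along the spine, -y from the spine towards the outer edge
- leaf_edge (a point): middle of the leaf's outer edge, half-way through its thickness, 155 mm from the spine axis
- jar: amber glass jar with a white cap, 66 mm diameter, 105 mm high, loose, standing near the tray's +x end; origin at the centre of its underside; leave alone
- bowl: white bowl, 90 mm diameter, 45 mm high, loose, standing near the tray's +x end; origin at the centre of its underside; leave alone
- scoop: aluminium biscuit scoop lying on the counter beyond the tray's +y side: blade 88 mm long (+x), 56 mm wide, 28 mm high, round handle 85 mm long (-x); origin where handle and blade meet, on the counter; leave alone

How it is judged (in metres and radians):
On the way:
1. the leaf has been raised past upright (value of joint leaf above 1.6 rad), for 0.05 s.
At the end, for the whole second after the job is handed in: The leaf lies flat over the tray's other (+y) half, within 0.08 rad (about 4.5 degrees) of its stop, and is at rest; jar, bowl and scoop are within 25 mm of where they stood (value of joint leaf above 3.06 rad and velocity of joint leaf below 0.05 rad/s and distance of each of jar, bowl, scoop from where it was at the start of the episode below 0.025 m); the robot touches nothing.
It fails at once if the leaf is squeezed, or pushed with more than 20 N (contact force between the fingers and leaf_panel above 20 N).
It fails at once if the leaf is slammed (swings faster than 5 rad/s) (velocity of joint leaf above 5 rad/s).
It fails at once if the jar is shifted by more than 25 mm, lifted or knocked over (distance of jar from where it was at the start of the episode above 0.025 m or angle between jar's own z axis and vertical above 0.5 rad).
It fails at once if the bowl is shifted by more than 25 mm, lifted or knocked over (distance of bowl from where it was at the start of the episode above 0.025 m or angle between bowl's own z axis and vertical above 0.5 rad).
It fails at once if the scoop is shifted by more than 25 mm, lifted or knocked over (distance of scoop from where it was at the start of the episode above 0.025 m or angle between scoop's own z axis and vertical above 0.5 rad).
It also fails if it takes over 45 s, if anything falls off the work surface, if the arm or the gripper's body presses on something with over 40 N, if the wrist force passes 120 N, or if a joint passes its speed limit or range.

## Working session

There is one attempt and no reset: what is moved stays moved. The work goes in short steps, Python scripts to look and compute and a tool call to move; the robot and the scene stay as the last step left them, time stands still between calls to the robot, and variables do not carry over. Pictures are saved under pics/ and viewed, about 8 in all and at most 12, crops included, and the job is handed in when it is done.

Besides the shell and the picture viewer there is one more tool, called after ">>>" in YAML: its name, and indented under it one key for each argument. arm_command: Moves the arm, as the interface text tells. Its arguments: {"type":"object","properties":{"increments":{"type":"array"},"grip_force":{"type":"number"}},"required":["increments"]}

```bash
mkdir -p pics; python3 - <<'E'
from workcell import bot
import cv2,numpy as np
for n in("scene","side"):
    c=bot.camera(n); cv2.imwrite(f"pics/{n}0.png",c["color"][:,:,::-1])
    print(n,{k:np.round(v,4).tolist() for k,v in c.items() if k!="color"})
print(bot.get_obs())
E
```

```text
scene {'fx': 520.7856, 'fy': 520.7856, 'cx': 284.1394, 'cy': 206.0765, 'origin': [1.0554, -0.6317, 0.7964], 'attitude': [49.8992, 0.5708, 29.7157]}
side {'fx': 402.1204, 'fy': 402.1204, 'cx': 279.3092, 'cy': 210.578, 'origin': [0.344, 0.5725, 0.4765], 'attitude': [54.0759, -0.8888, -148.2956]}
{'time': 0.1, 'q': array([ 7.32245398e+01,  5.00761281e+00,  1.00403598e+01,  9.50983269e+01,
       -1.89806247e-03,  8.99968826e+01]), 'qd': array([ 0.01921547, -0.0852376 ,  0.06973114, -0.04293186, -0.06140587,
       -0.06084272]), 'joint_efforts': array([ 1.16968845e-04, -5.21559477e+01,  4.65653443e+01,  1.59140682e-02,
        6.12430171e-06, -4.20605460e-06]), 'ee_pos': array([0.15869656, 0.52641043, 0.23066941]), 'tcp_rot': array([-1.79934420e+02,  1.89449310e-03,  1.63227659e+02]), 'wrist_force': array([-0.58458144, -0.10741577,  0.37828961]), 'torque': array([ 0.00229357, -0.04460257, -0.01186832]), 'opening': 0.0852671267832316}
```

View pics/scene0.png

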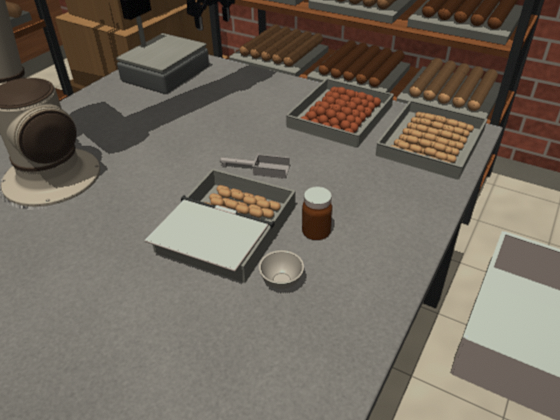

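View pics/side0.png

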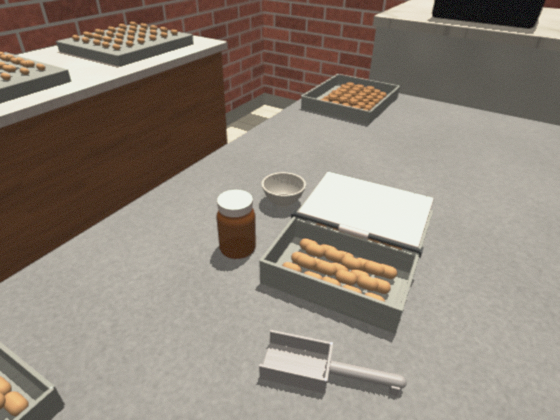

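The scene picture shows the tray with the leaf over its near half (corners about (180,203), (271,237), (222,266), (148,237)). The jar is at (317,215), the bowl at (282,270) and the scoop at (260,164). The side picture shows the leaf at (319,178)–(433,207)–(422,246)–(300,214).

```bash
cat > h.py <<'E'
import numpy as np,cv2
from scipy.spatial.transform import Rotation as R
def ray(c,p):
    d=np.array([(p[0]-c["cx"])/c["fx"],-(p[1]-c["cy"])/c["fy"],-1.0])
    d=R.from_euler("xyz",c["attitude"],degrees=True).apply(d)
    return np.array(c["origin"]),d/np.linalg.norm(d)
def plane(c,p,z):
    o,d=ray(c,p); return o+d*(z-o[2])/d[2]
def tri(c1,p1,c2,p2):
    A=np.zeros((3,3));b=np.zeros(3);L=[ray(c1,p1),ray(c2,p2)]
    for o,d in L:
        P=np.eye(3)-np.outer(d,d);A+=P;b+=P@o
    x=np.linalg.solve(A,b); return x,max(np.linalg.norm(np.cross(x-o,d)) for o,d in L)
def quad(img,box,thr):
    x0,y0,x1,y1=box; g=img[y0:y1,x0:x1].astype(int)
    m=(g.min(2)>thr).astype(np.uint8)*255
    m=cv2.morphologyEx(m,cv2.MORPH_OPEN,np.ones((5,5)))
    k=max(cv2.findContours(m,0,2)[0],key=cv2.contourArea)
    for e in np.linspace(2,20,40):
        a=cv2.approxPolyDP(cv2.convexHull(k),e,True)
        if len(a)<=4: break
    return a[:,0]+[x0,y0],cv2.contourArea(k)
E
python3 - <<'E'
from h import *
from workcell import bot
s=bot.camera("scene");d=bot.camera("side")
for n,c,b,t in(("s",s,(135,190,290,285),150),("d",d,(290,165,450,260),170)):
    print(n,*quad(c["color"],b,t))
# scene order: spine -x, spine +x, outer +x, outer -x (robot left = far from jar = -x?)
ps=[(180,203),(271,237),(222,266),(148,237)]
print("plane scene",[plane(s,p,.055).round(3).tolist() for p in ps])
pd=[(319,178),(433,207),(422,246),(300,214)]
print("plane side",[plane(d,p,.055).round(3).tolist() for p in pd])
print("jar s",plane(s,(317,230),0),"bowl",plane(s,(282,282),0),"scoop",plane(s,(256,166),0))
print("jar d",plane(d,(237,246),0),"bowl",plane(d,(284,196),0.01),"scoop",plane(d,(330,372),0))
E
python3 -c "
import cv2
a=cv2.imread('pics/scene0.png')[150:300,130:340];b=cv2.imread('pics/side0.png')[160:325,250:450]
a=cv2.resize(a,(800,571)[:2],interpolation=2)[:, :];cv2.imwrite('pics/sc.png',a)
cv2.imwrite('pics/sd.png',cv2.resize(b,None,fx=3.6,fy=3.6,interpolation=2))"
```

```text
s [[148 236]
 [182 201]
 [264 224]
 [235 268]] 4650.0
d [[300 208]
 [326 172]
 [432 197]
 [418 245]] 5910.5
plane scene [[0.404, 0.026, 0.055], [0.638, 0.03, 0.055], [0.597, -0.087, 0.055], [0.415, -0.094, 0.055]]
plane side [[0.636, -0.065, 0.055], [0.414, -0.088, 0.055], [0.401, 0.032, 0.055], [0.608, 0.063, 0.055]]
jar s [0.68575591 0.14907267 0.        ] bowl [ 0.69418216 -0.02354484  0.        ] scoop [0.43470048 0.29134469 0.        ]
jar d [0.69017201 0.14260204 0.        ] bowl [ 0.69522192 -0.0285187   0.01      ] scoop [0.43957088 0.27798179 0.        ]
```

View pics/sc.png

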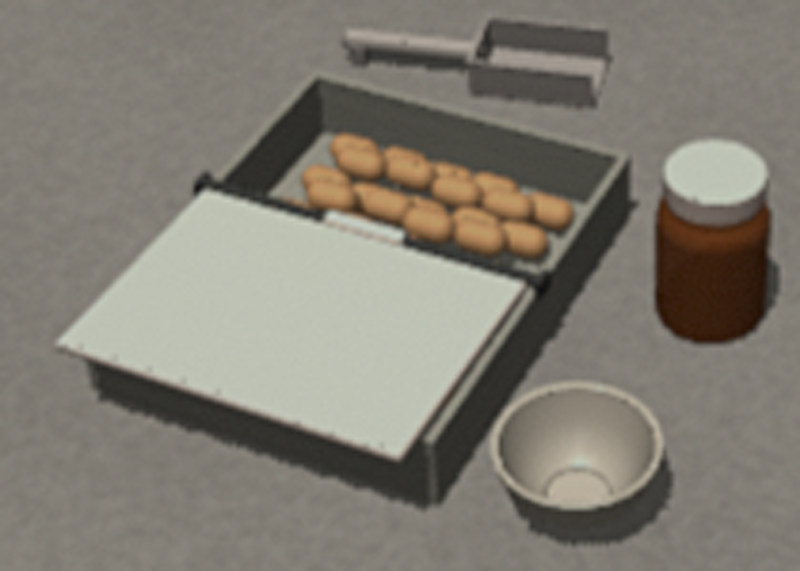

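View pics/sd.png

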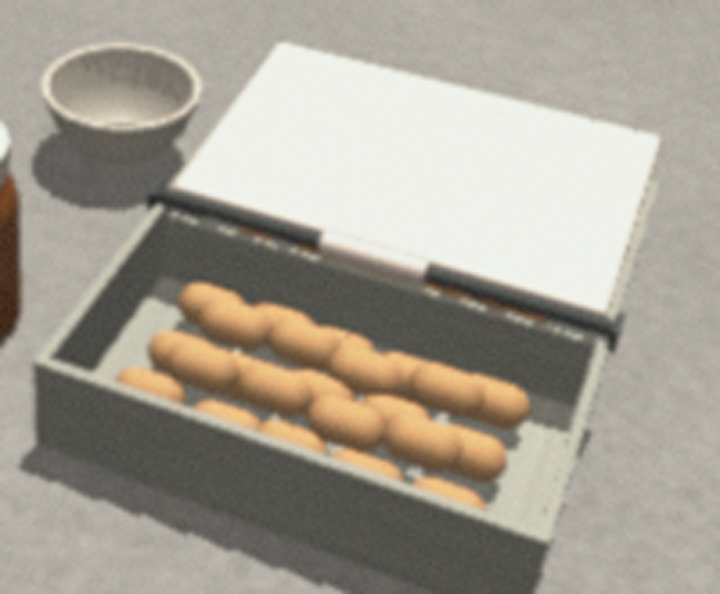

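The enlarged crops show the spine rod ends at scene pixels (183,199) and (272,224), and at side pixels (421,250) and (293,215). The outer corners of the leaf are at scene (145,241) and (235.5,270.5), and at side (433,197) and (328,172). The leaf stands slightly ajar.

```bash
python3 - <<'E'
from h import *
from workcell import bot
s=bot.camera("scene");d=bot.camera("side")
P={}
for n,a,b in(("spine-",(183.3,198.8),(420.6,250.3)),("spine+",(272,223.8),(293,215.3)),("out-",(145.2,240.8),(433,197.2)),("out+",(235.5,270.5),(327.8,171.9))):
    P[n],e=tri(s,a,d,b); print(n,P[n].round(4),"res",round(e,4))
m=(P["spine-"]+P["spine+"])/2; v=P["spine+"]-P["spine-"]
print("mid",m.round(4),"len",np.linalg.norm(v),"yaw",np.degrees(np.arctan2(v[1],v[0])))
o=(P["out-"]+P["out+"])/2; w=o-m; u=P["out+"]-P["out-"]
print("out mid",o.round(4),"len",np.linalg.norm(w),"angle rad",np.arctan2(w[2],np.linalg.norm(w[:2])),"yaw edge",np.degrees(np.arctan2(u[1],u[0])))
E
```

```text
spine- [0.4    0.0421 0.0538] res 0.0001
spine+ [0.6179 0.0691 0.052 ] res 0.0007
out- [ 0.422  -0.11    0.0611] res 0.0008
out+ [ 0.6286 -0.0879  0.0601] res 0.0006
mid [0.5089 0.0556 0.0529] len 0.21956618169501016 yaw 7.052443665139625
out mid [ 0.5253 -0.0989  0.0606] len 0.15561925310756372 angle rad 0.049540286595584536 yaw edge 6.109599221657965
```

>>> arm_command:
  increments:
    - [1,0,0,0,0,0,9.5]
    - [1,0,0,0,0,0,9.5]
    - [1,0,0,0,0,0,9.5]
    - [1,0,0,0,0,0,9.5]
    - [1,0,0,0,0,0,9.5]
    - [1,0,0,0,0,0,9.5]
    - [1,0,0,0,0,0,9.5]
    - [1,0,0,0,0,0,0]
  grip_force: 20

```text
time: 1.3
ee_pos: [0.1587, 0.5265, 0.2312]
tcp_rot: [-180.0, 0.0, 96.8]
wrist_force: [-0.5, -0.4, -0.5]
opening: -0.0001
```

>>> arm_command:
  increments:
    - [1,-4.7,1.8,0,0,0,0]
    - [1,-4.7,1.8,0,0,0,0]
    - [1,-4.7,1.8,0,0,0,0]
    - [1,-4.7,1.8,0,0,0,0]
    - [1,-4.7,1.8,0,0,0,0]
    - [1,-4.7,1.8,0,0,0,0]
    - [1,-4.7,1.8,0,0,0,0]
    - [1,-4.7,1.8,0,0,0,0]

```text
time: 2.3
ee_pos: [0.3462, 0.1686, 0.2315]
tcp_rot: [180.0, -0.0, 97.0]
wrist_force: [1.2, 0.3, 0.1]
opening: 0.0002
```

>>> arm_command:
  increments:
    - [1,-4.7,1.8,0,0,0,0]
    - [1,-4.7,1.8,0,0,0,0]
    - [1,-4.7,1.8,0,0,0,0]
    - [1,-4.7,1.8,0,0,0,0]
    - [1,-4.7,1.8,0,0,0,0]
    - [1,-4.7,1.8,0,0,0,0]
    - [1,-4.7,1.8,0,0,0,0]
    - [1,-4.7,1.8,0,0,0,0]
    - [1,0,0,0,0,0,0]

```text
time: 3.42
ee_pos: [0.5335, -0.1891, 0.2297]
tcp_rot: [-179.9, -0.0, 96.8]
wrist_force: [0.4, 0.1, -0.6]
opening: 0.0002
```

```bash
cat > st.py <<'E'
from workcell import bot
import numpy as np
o=bot.get_obs()
for k in("time","q","ee_pos","tcp_rot","wrist_force","opening"): print(k,np.round(o[k],3).tolist())
E
python3 st.py
```

```text
time 3.425
q [-19.509, 7.288, 12.411, 95.232, -0.016, 63.702]
ee_pos [0.533, -0.189, 0.23]
tcp_rot [-179.895, -0.034, 96.789]
wrist_force [0.369, 0.093, -0.64]
opening 0.0
```

>>> arm_command:
  increments:
    - [1,0,0,0,0,10,0]
    - [1,0,0,0,0,10,0]
    - [1,0,0,0,0,10,0]
    - [1,0,0,0,0,10,0]
    - [1,0,0,0,0,10,0]
    - [1,0,0,0,0,10,0]
    - [1,0,0,0,0,0,0]
    - [1,0,0,0,0,0,0]

```text
time: 4.42
ee_pos: [0.5243, -0.1681, 0.211]
tcp_rot: [178.4, -58.2, 96.9]
wrist_force: [0.3, 0.4, 0.6]
opening: 0.0003
```

```bash
python3 st.py
```

```text
time 4.425
q [-36.868, 39.692, 33.097, 130.513, 39.194, 29.45]
ee_pos [0.524, -0.168, 0.211]
tcp_rot [178.444, -58.151, 96.904]
wrist_force [0.331, 0.405, 0.632]
opening 0.0
```

```bash
cat > p.py <<'E'
import sys
from h import *
from workcell import bot
M=np.array([.509,.0555,.054]); yaw=np.radians(6.6)
X=np.array([np.cos(yaw),np.sin(yaw),0]);Y=np.array([-np.sin(yaw),np.cos(yaw),0]);Z=np.array([0,0,1.])
W=lambda v:v[0]*Y+v[1]*Z
h=.011; s=.018
def pose(th,al,gap=0,back=0,sx=0):
    th,al=np.radians([th,al]); e=np.array([-np.cos(th),np.sin(th)]);n=np.array([np.sin(th),np.cos(th)])
    t=np.array([np.cos(al),-np.sin(al)]);u=np.array([np.sin(al),np.cos(al)])
    if th<al: p=.155*e-.003*n+s*t-h*u
    else:
        p=(.155-s)*e-.003*n; p=p-h*u if u@n>=0 else p+h*u
    p=p-gap*(u if th<al else n)-back*t
    return M+W(p)+sx*X, np.c_[W(u),X,W(t)]
def cur():
    o=bot.get_obs(); return o,np.array(o["ee_pos"]),R.from_euler("xyz",o["tcp_rot"],degrees=True).as_matrix()
def inc(p0,R0,p1,R1):
    return np.r_[R0.T@(p1-p0)*100, R.from_matrix(R0.T@R1).as_rotvec(degrees=True)].round(2).tolist()
if __name__=="__main__":   # args: th,al,gap_mm,back_mm ...
    o,p,Rm=cur(); print("t",round(o["time"],2),p.round(4),"F",np.round(o["wrist_force"],1),"q",np.round(o["q"],1))
    for a in sys.argv[1:]:
        th,al,g,b=map(float,a.split(",")); p1,R1=pose(th,al,g/1e3,b/1e3)
        print(a,p1.round(4),inc(p,Rm,p1,R1)); p,Rm=p1,R1
E
python3 p.py 0,45,8,90 0,45,8,0 3,45,0,0
```

```text
t 4.42 [ 0.5243 -0.1681  0.211 ] F [0.3 0.4 0.6] q [-36.9  39.7  33.1 130.5  39.2  29.4]
0,45,8,90 [ 0.5342 -0.1624  0.0885] [-10.17, 0.87, 6.87, 1.31, -13.15, 0.01]
0,45,8,0 [ 0.5269 -0.0992  0.0248] [0.0, -0.0, 9.0, 0.0, 0.0, 0.0]
3,45,0,0 [ 0.5262 -0.0935  0.0386] [1.38, -0.0, -0.57, 0.0, 0.0, 0.0]
```

>>> arm_command:
  increments:
    - [1,0,0,0,0.7,-6.6,0]
    - [1,0,0,0,0.6,-6.6,0]
    - [1,0,0,0,0,0,0]

```text
time: 4.8
ee_pos: [0.5249, -0.1673, 0.2145]
tcp_rot: [179.5, -44.7, 97.1]
wrist_force: [0.3, -0.4, 0.4]
opening: -0.0004
```

```bash
python3 p.py 0,45,8,90 0,45,8,0 3,45,0,0
```

```text
t 4.8 [ 0.5249 -0.1673  0.2145] F [ 0.3 -0.4  0.4] q [-33.8  31.   29.  120.6  32.6  39.6]
0,45,8,90 [ 0.5342 -0.1624  0.0885] [-8.61, 0.89, 9.22, 0.23, 0.26, 0.32]
0,45,8,0 [ 0.5269 -0.0992  0.0248] [0.0, -0.0, 9.0, 0.0, 0.0, 0.0]
3,45,0,0 [ 0.5262 -0.0935  0.0386] [1.38, -0.0, -0.57, 0.0, 0.0, 0.0]
```

>>> arm_command:
  increments:
    - [1,-2.15,0.2,2.3,0,0,0]
    - [1,-2.15,0.2,2.3,0,0,0]
    - [1,-2.15,0.2,2.3,0,0,0]
    - [1,-2.15,0.2,2.3,0,0,0]
    - [1,0,0,0,0,0,0]

```text
time: 5.42
ee_pos: [0.5308, -0.1625, 0.082]
tcp_rot: [-179.7, -45.3, 96.3]
wrist_force: [-0.6, -0.7, 0.7]
opening: -0.0001
```

```bash
python3 p.py 0,45,8,0; python3 - <<'E'
from workcell import bot
import cv2,numpy as np
a=bot.camera("side")["color"][90:270,270:500,::-1]; b=bot.camera("scene")["color"][150:330,90:320,::-1]
cv2.imwrite("pics/a1.png",cv2.resize(np.vstack([a,b]),None,fx=1.65,fy=1.65,interpolation=2))
E
```

```text
t 5.42 [ 0.5308 -0.1625  0.082 ] F [-0.6 -0.7  0.7] q [-33.3  33.7  17.9 107.2  33.   40.2]
0,45,8,0 [ 0.5269 -0.0992  0.0248] [0.39, 0.35, 8.52, -0.09, -0.33, -0.18]
```

View pics/a1.png

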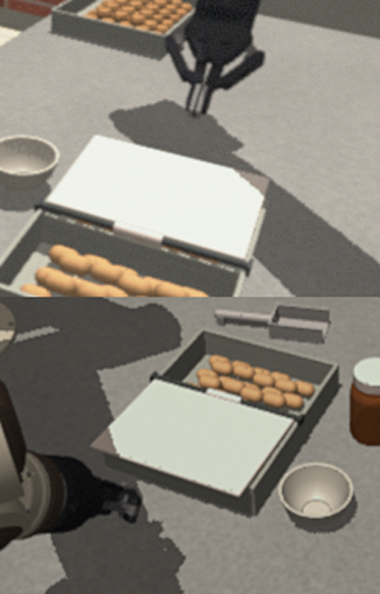

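The fingers stand shut, just outside the middle of the leaf's outer edge (top view about (195,105), bottom view about (135,510)). I now slide under the edge.

>>> arm_command:
  increments:
    - [1,0.1,0.1,2.1,0,0,0]
    - [1,0.1,0.1,2.1,0,0,0]
    - [1,0.1,0.1,2.1,0,0,0]
    - [1,0.1,0,2.1,0,0,0]
    - [1,0,0,0,0,0,0]

```text
time: 6.15
ee_pos: [0.5275, -0.1003, 0.0279]
tcp_rot: [-180.0, -45.1, 96.5]
wrist_force: [-0.4, -0.3, 0.0]
opening: -0.0003
```

```bash
python3 p.py 3,45,0,0 9,45,0,0 15,45,0,0 21,45,0,0
```

```text
t 6.15 [ 0.5275 -0.1003  0.0279] F [-0.4 -0.3  0. ] q [-28.7  29.8   6.6  97.   35.4  45. ]
3,45,0,0 [ 0.5262 -0.0935  0.0386] [1.24, -0.05, -0.26, 0.02, -0.14, -0.04]
9,45,0,0 [ 0.5261 -0.0921  0.0548] [1.24, 0.0, -1.05, 0.0, 0.0, 0.0]
15,45,0,0 [ 0.5257 -0.0891  0.0707] [1.34, -0.0, -0.91, 0.0, 0.0, 0.0]
21,45,0,0 [ 0.5252 -0.0844  0.0862] [1.43, 0.0, -0.76, 0.0, 0.0, 0.0]
```

>>> arm_command:
  increments:
    - [1,0.6,0,-0.1,0,0,0]
    - [1,0.6,0,-0.1,0,0,0]
    - [1,0.6,0,-0.5,0,0,0]
    - [1,0.6,0,-0.5,0,0,0]
    - [1,0.7,0,-0.5,0,0,0]
    - [1,0.7,0,-0.4,0,0,0]

```text
time: 6.9
ee_pos: [0.5267, -0.09, 0.0694]
tcp_rot: [180.0, -45.0, 96.5]
wrist_force: [0.8, -7.3, -0.6]
opening: 0.0001
```

```bash
python3 p.py 21,45,0,0 27,45,0,0  33,45,0,0 39,45,0,0 46,45,0,0; python3 - <<'E'
from workcell import bot
import cv2,numpy as np
a=bot.camera("side")["color"][90:270,270:500,::-1]; b=bot.camera("scene")["color"][150:330,90:320,::-1]
cv2.imwrite("pics/a2.png",cv2.resize(np.vstack([a,b]),None,fx=1.65,fy=1.65,interpolation=2))
E
```

```text
t 6.9 [ 0.5267 -0.09    0.0694] F [ 0.8 -7.3 -0.6] q [-27.9  27.    7.6 100.1  35.8  46. ]
21,45,0,0 [ 0.5252 -0.0844  0.0862] [1.6, -0.08, -0.78, 0.12, -0.02, -0.07]
27,45,0,0 [ 0.5245 -0.0781  0.1012] [1.5, -0.0, -0.61, 0.0, 0.0, 0.0]
33,45,0,0 [ 0.5236 -0.0703  0.1154] [1.56, 0.0, -0.45, 0.0, 0.0, 0.0]
39,45,0,0 [ 0.5225 -0.0611  0.1287] [1.6, -0.0, -0.28, 0.0, 0.0, 0.0]
46,45,0,0 [ 0.5211 -0.0489  0.1427] [1.86, 0.0, -0.12, 0.0, 0.0, 0.0]
```

View pics/a2.png

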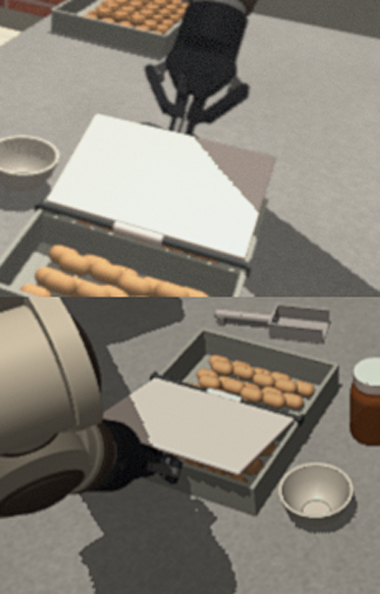

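The leaf is being lifted at its middle by the fingertip (top view (185,120)), and the wrist force of 7 N fits a sliding contact. I follow the arc and draw back a little more.

>>> arm_command:
  increments:
    - [1,0.6,0,-0.6,0,0,0]
    - [1,0.7,0,-0.5,0,0,0]
    - [1,0.7,0,-0.4,0,0,0]
    - [1,0.7,0,-0.4,0,0,0]

```text
time: 7.5
ee_pos: [0.5255, -0.0832, 0.1016]
tcp_rot: [-179.9, -45.1, 96.4]
wrist_force: [0.1, 0.1, -2.2]
opening: 0.0001
```

```bash
python3 p.py 27,45,0,0  33,45,0,0 39,45,0,0 46,45,0,0 54,45,0,0 62,45,0,0 70,45,0,0
```

```text
t 7.5 [ 0.5255 -0.0832  0.1016] F [ 0.1  0.1 -2.2] q [-27.4  25.4   9.1 103.   36.   46.4]
27,45,0,0 [ 0.5245 -0.0781  0.1012] [0.33, -0.05, 0.39, 0.03, -0.14, -0.11]
33,45,0,0 [ 0.5236 -0.0703  0.1154] [1.56, 0.0, -0.45, 0.0, 0.0, 0.0]
39,45,0,0 [ 0.5225 -0.0611  0.1287] [1.6, -0.0, -0.28, 0.0, 0.0, 0.0]
46,45,0,0 [ 0.5211 -0.0489  0.1427] [1.86, 0.0, -0.12, 0.0, 0.0, 0.0]
54,45,0,0 [ 0.5194 -0.0346  0.1553] [1.91, -0.0, 0.12, 0.0, 0.0, 0.0]
62,45,0,0 [ 0.5176 -0.0187  0.1658] [1.87, 0.0, 0.39, 0.0, 0.0, 0.0]
70,45,0,0 [ 0.5156 -0.0016  0.1739] [1.8, -0.0, 0.65, 0.0, 0.0, 0.0]
```

>>> arm_command:
  increments:
    - [1,0.8,0,0,0,0,0]
    - [1,0.8,0,-0.1,0,0,0]
    - [1,0.8,0,-0.1,0,0,0]
    - [1,0.8,0,-0.1,0,0,0]
    - [1,0.9,0,-0.1,0,0,0]
    - [1,0.9,0,-0.1,0,0,0]

```text
time: 8.25
ee_pos: [0.5219, -0.0513, 0.1404]
tcp_rot: [-179.9, -45.2, 96.4]
wrist_force: [-0.2, -0.0, -2.9]
opening: -0.0002
```

```bash
python3 p.py 46,45,0,0 54,45,0,0 62,45,0,0 70,45,0,0 78,45,0,0 86,45,0,0 94,45,0,0 102,45,0,0;  python3 - <<'E'
from workcell import bot
import cv2,numpy as np
a=bot.camera("side")["color"][60:270,270:500,::-1]; b=bot.camera("scene")["color"][150:330,90:320,::-1]
cv2.imwrite("pics/a3.png",cv2.resize(np.vstack([a,b]),None,fx=1.5,fy=1.5,interpolation=2))
E
```

```text
t 8.25 [ 0.5219 -0.0513  0.1404] F [-0.2 -0.  -2.9] q [-24.8  21.5   8.5 104.6  37.3  49.2]
46,45,0,0 [ 0.5211 -0.0489  0.1427] [0.34, -0.05, 0.01, 0.02, -0.16, -0.11]
54,45,0,0 [ 0.5194 -0.0346  0.1553] [1.91, -0.0, 0.12, 0.0, 0.0, 0.0]
62,45,0,0 [ 0.5176 -0.0187  0.1658] [1.87, 0.0, 0.39, 0.0, 0.0, 0.0]
70,45,0,0 [ 0.5156 -0.0016  0.1739] [1.8, -0.0, 0.65, 0.0, 0.0, 0.0]
78,45,0,0 [0.5135 0.0166 0.1796] [1.69, 0.0, 0.89, 0.0, 0.0, 0.0]
86,45,0,0 [0.5113 0.0353 0.1827] [1.55, -0.0, 1.12, 0.0, 0.0, 0.0]
94,45,0,0 [0.5091 0.0543 0.1831] [1.38, 0.0, 1.32, 0.0, 0.0, 0.0]
102,45,0,0 [0.507  0.0732 0.1809] [1.18, -0.0, 1.5, 0.0, 0.0, 0.0]
```

View pics/a3.png

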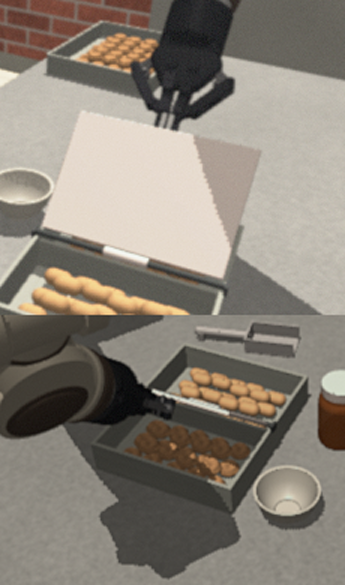

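The leaf stands at about 45–50° with the fingertip under it near its edge. I continue along the arc.

>>> arm_command:
  increments:
    - [1,1.0,0,0,0,0,0]
    - [1,1.0,0,0.1,0,0,0]
    - [1,1.0,0,0.1,0,0,0]
    - [1,1.0,0,0.2,0,0,0]
    - [1,0.9,0,0.3,0,0,0]
    - [1,0.9,0,0.4,0,0,0]
    - [1,0.9,0,0.4,0,0,0]
    - [1,0.8,0,0.5,0,0,0]

```text
time: 9.35
ee_pos: [0.5144, 0.0154, 0.1794]
tcp_rot: [-179.9, -45.1, 96.5]
wrist_force: [0.1, -2.1, 0.7]
opening: 0.0
```

```bash
python3 p.py 78,45,0,0 86,45,0,0 94,45,0,0 102,45,0,0 110,45,0,0
```

```text
t 9.35 [0.5144 0.0154 0.1794] F [ 0.1 -2.1  0.7] q [-19.   15.    5.1 103.6  39.8  55.9]
78,45,0,0 [0.5135 0.0166 0.1796] [0.1, -0.08, 0.07, 0.05, -0.14, -0.1]
86,45,0,0 [0.5113 0.0353 0.1827] [1.55, -0.0, 1.12, 0.0, 0.0, 0.0]
94,45,0,0 [0.5091 0.0543 0.1831] [1.38, 0.0, 1.32, 0.0, 0.0, 0.0]
102,45,0,0 [0.507  0.0732 0.1809] [1.18, -0.0, 1.5, 0.0, 0.0, 0.0]
110,45,0,0 [0.5048 0.0915 0.176 ] [0.96, 0.0, 1.65, 0.0, 0.0, 0.0]
```

>>> arm_command:
  increments:
    - [1,0.8,0,0.6,0,0,0]
    - [1,0.8,0,0.6,0,0,0]
    - [1,0.7,0,0.6,0,0,0]
    - [1,0.7,0,0.7,0,0,0]
    - [1,0.6,0,0.7,0,0,0]
    - [1,0.6,0,0.8,0,0,0]
    - [1,0.5,0,0.8,0,0,0]
    - [1,0.5,0,0.8,0,0,0]

```text
time: 10.35
ee_pos: [0.5057, 0.0913, 0.1761]
tcp_rot: [-179.9, -45.1, 96.4]
wrist_force: [0.6, -1.8, -0.0]
opening: -0.0001
```

```bash
sed -i 's|else p+h\*u|else p+h*u-2*h*e|' p.py; python3 p.py 110,45,0,0 118,45,0,0 126,45,0,0 134,45,0,0 142,45,0,0 150,45,0,0 158,45,0,0 166,45,0,0 174,45,0,0 180,45,0,0
```

```text
t 10.35 [0.5057 0.0913 0.1761] F [ 0.6 -1.8 -0. ] q [-11.7   9.1  -1.5  96.9  42.3  65. ]
110,45,0,0 [0.5048 0.0915 0.176 ] [0.01, -0.08, 0.03, 0.03, -0.13, -0.11]
118,45,0,0 [0.5028 0.109  0.1686] [0.72, -0.0, 1.77, 0.0, 0.0, 0.0]
126,45,0,0 [0.5009 0.1254 0.1588] [0.47, -0.0, 1.85, 0.0, 0.0, 0.0]
134,45,0,0 [0.4992 0.1402 0.1469] [0.21, 0.0, 1.9, 0.0, 0.0, 0.0]
142,45,0,0 [0.4979 0.1514 0.1349] [-0.04, -0.0, 1.64, 0.0, 0.0, 0.0]
150,45,0,0 [0.4968 0.1607 0.1219] [-0.27, 0.0, 1.58, 0.0, 0.0, 0.0]
158,45,0,0 [0.496  0.168  0.1076] [-0.48, -0.0, 1.53, 0.0, 0.0, 0.0]
166,45,0,0 [0.4954 0.1734 0.0925] [-0.69, 0.0, 1.45, 0.0, 0.0, 0.0]
174,45,0,0 [0.495  0.1765 0.0768] [-0.89, 0.0, 1.34, 0.0, 0.0, 0.0]
180,45,0,0 [0.4949 0.1775 0.0648] [-0.78, -0.0, 0.92, 0.0, 0.0, 0.0]
```

>>> arm_command:
  increments:
    - [1,0.4,0,0.9,0,0,0]
    - [1,0.3,0,0.9,0,0,0]
    - [1,0.3,0,0.9,0,0,0]
    - [1,0.2,0,0.9,0,0,0]
    - [1,0.1,0,0.9,0,0,0]
    - [1,0.1,0,1.0,0,0,0]
    - [1,0,0,0.8,0,0,0]
    - [1,0,0,0.8,0,0,0]
    - [1,-0.1,0,0.8,0,0,0]
    - [1,-0.2,0,0.8,0,0,0]

```text
time: 11.6
ee_pos: [0.4979, 0.16, 0.1225]
tcp_rot: [-179.9, -45.2, 96.4]
wrist_force: [-0.1, -0.2, 1.3]
opening: 0.0002
```

```bash
python3 p.py 150,45,0,0 158,45,0,0 166,45,0,0 174,45,0,0 178,45,0,0
```

```text
t 11.6 [0.4979 0.16   0.1225] F [-0.1 -0.2  1.3] q [ -4.5   5.7 -10.8  84.4  44.1  74.6]
150,45,0,0 [0.4968 0.1607 0.1219] [0.02, -0.09, 0.1, 0.04, -0.15, -0.11]
158,45,0,0 [0.496  0.168  0.1076] [-0.48, -0.0, 1.53, 0.0, 0.0, 0.0]
166,45,0,0 [0.4954 0.1734 0.0925] [-0.69, 0.0, 1.45, 0.0, 0.0, 0.0]
174,45,0,0 [0.495  0.1765 0.0768] [-0.89, 0.0, 1.34, 0.0, 0.0, 0.0]
178,45,0,0 [0.4949 0.1773 0.0688] [-0.51, 0.0, 0.62, 0.0, 0.0, 0.0]
```

>>> arm_command:
  increments:
    - [1,-0.2,0,0.8,0,0,0]
    - [1,-0.3,0,0.8,0,0,0]
    - [1,-0.3,0,0.7,0,0,0]
    - [1,-0.4,0,0.7,0,0,0]
    - [1,-0.4,0,0.7,0,0,0]
    - [1,-0.4,0,0.6,0,0,0]
    - [1,0,0,0,0,0,0]

```text
time: 12.48
ee_pos: [0.4956, 0.1759, 0.0776]
tcp_rot: [-179.8, -45.1, 96.4]
wrist_force: [-0.5, -0.3, -0.0]
opening: 0.0002
```

```bash
python3 p.py 178,45,0,0; python3 - <<'E'
from workcell import bot
import cv2,numpy as np
a=bot.camera("side")["color"][120:400,190:500,::-1]; b=bot.camera("scene")["color"][120:300,130:340,::-1]
cv2.imwrite("pics/a4.png",np.hstack([cv2.resize(a,(440,397)),cv2.resize(b,(360,309)) if 0 else cv2.copyMakeBorder(cv2.resize(b,(360,309)),0,88,0,0,0)]))
E
```

```text
t 12.47 [0.4956 0.1759 0.0776] F [-0.5 -0.3 -0. ] q [ -2.7   6.4 -15.1  77.8  44.4  77. ]
178,45,0,0 [0.4949 0.1773 0.0688] [-0.53, -0.05, 0.72, -0.01, -0.14, -0.15]
```

View pics/a4.png

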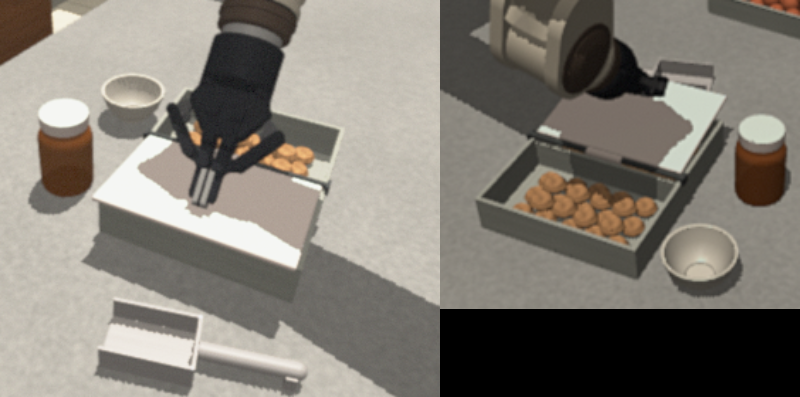

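The leaf is nearly flat over the +y half, and the scoop, jar and bowl look undisturbed. Now I press down in small steps.

>>> arm_command:
  increments:
    - [1,-0.2,0,0.2,0,0,0]
    - [1,-0.2,0,0.2,0,0,0]
    - [1,-0.2,0,0.2,0,0,0]
    - [1,-0.1,0,0.1,0,0,0]
    - [1,0,0,0,0,0,0]

```text
time: 13.2
ee_pos: [0.4959, 0.1759, 0.0683]
tcp_rot: [-179.9, -45.1, 96.4]
wrist_force: [-0.1, 0.3, 0.6]
opening: -0.0002
```

>>> arm_command:
  increments:
    - [1,-0.1,0,0.1,0,0,0]
    - [1,0,0,0,0,0,0]

```text
time: 13.45
ee_pos: [0.496, 0.1759, 0.067]
tcp_rot: [-179.9, -45.1, 96.4]
wrist_force: [-0.4, 0.5, 0.3]
opening: -0.0
```

>>> arm_command:
  increments:
    - [1,-0.1,0,0.1,0,0,0]
    - [1,0,0,0,0,0,0]

```text
time: 13.7
ee_pos: [0.496, 0.1759, 0.0655]
tcp_rot: [-179.9, -45.1, 96.4]
wrist_force: [0.2, 0.0, -0.9]
opening: -0.0001
```

>>> arm_command:
  increments:
    - [1,-0.07,0,0.07,0,0,0]
    - [1,0,0,0,0,0,0]

```text
time: 13.95
ee_pos: [0.496, 0.1759, 0.0645]
tcp_rot: [-179.9, -45.1, 96.4]
wrist_force: [-0.6, 0.7, 0.2]
opening: 0.0
```

>>> arm_command:
  increments:
    - [1,-0.07,0,0.07,0,0,0]
    - [1,0,0,0,0,0,0]

```text
time: 14.2
ee_pos: [0.496, 0.1759, 0.0636]
tcp_rot: [-179.9, -45.1, 96.4]
wrist_force: [-0.4, 0.2, -0.5]
opening: 0.0001
```

>>> arm_command:
  increments:
    - [1,-0.07,0,0.07,0,0,0]
    - [1,0,0,0,0,0,0]

```text
time: 14.45
ee_pos: [0.496, 0.176, 0.0628]
tcp_rot: [-179.9, -45.2, 96.4]
wrist_force: [-1.5, -0.5, 1.5]
opening: 0.0001
```

>>> arm_command:
  increments:
    - [1,-0.07,0,0.07,0,0,0]
    - [1,0,0,0,0,0,0]

```text
time: 14.7
ee_pos: [0.4961, 0.176, 0.0626]
tcp_rot: [-180.0, -45.2, 96.4]
wrist_force: [-2.8, -2.7, 9.6]
opening: -0.0001
```

The force rises to about 10 N with no further travel, so the leaf is on its stop. I retreat upwards.

>>> arm_command:
  increments:
    - [1,0.3,0,-0.3,0,0,0]
    - [1,0.8,0,-0.8,0,0,0]
    - [1,2,0,-2,0,0,0]
    - [1,2,0,-3,0,0,0]
    - [1,2,0,-3,0,0,0]
    - [1,2,0,-3,0,0,0]
    - [1,2,0,-3,0,0,0]
    - [1,0,0,0,0,0,0]
    - [1,0,0,0,0,0,0]

```text
time: 15.82
ee_pos: [0.4994, 0.1474, 0.2465]
tcp_rot: [-179.9, -45.1, 96.4]
wrist_force: [-0.0, 0.1, -0.2]
opening: -0.0002
```

```bash
python3 st.py; python3 - <<'E'
from workcell import bot
import cv2,numpy as np
a=bot.camera("side")["color"][120:400,190:500,::-1]; b=bot.camera("scene")["color"][120:300,130:340,::-1]
cv2.imwrite("pics/a5.png",np.hstack([cv2.resize(a,(440,397)),cv2.copyMakeBorder(cv2.resize(b,(360,309)),0,88,0,0,0)]))
E
```

```text
time 15.825
q [-5.818, 4.854, 1.983, 99.277, 43.808, 72.81]
ee_pos [0.499, 0.147, 0.247]
tcp_rot [-179.916, -45.13, 96.437]
wrist_force [-0.008, 0.074, -0.237]
opening -0.0
```

View pics/a5.png

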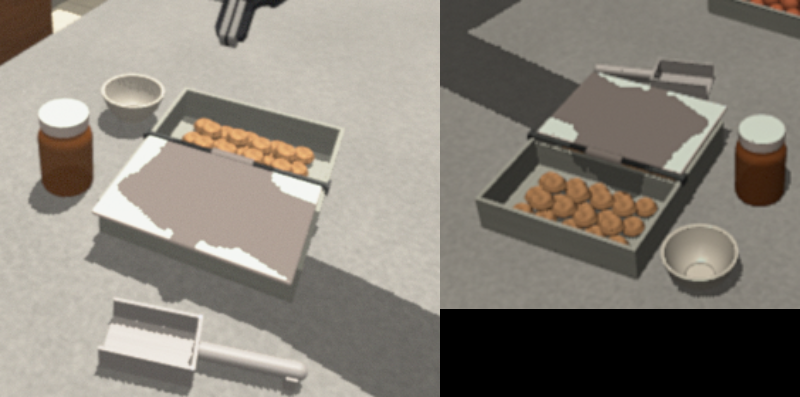

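The leaf lies over the +y half, and the jar, bowl and scoop are where they were. I do a quick numeric check of its outer corners (side (258.3,266.6) and (395.7,316), scene (296.8,180) and (222.2,163.1)).

```bash
python3 - <<'E'
from h import *
from workcell import bot
s=bot.camera("scene");d=bot.camera("side")
for a,b in(((296.8,180),(258.3,266.6)),((222.2,163.1),(395.7,315.5))):
    x,e=tri(s,a,d,b);print(x.round(4),round(e,4))
a=cv2.imread("pics/scene0.png")[:,:,::-1].astype(int);b=s["color"].astype(int)
a2=cv2.imread("pics/side0.png")[:,:,::-1].astype(int);b2=d["color"].astype(int)
D=lambda a,b,r:round(float(np.abs(a-b)[r[1]:r[3],r[0]:r[2]].mean()),1)
print("diff jar",D(a,b,(300,188,335,240)),D(a2,b2,(216,190,258,256)),"bowl",D(a,b,(258,250,306,294)),D(a2,b2,(260,172,290,206)),"scoop",D(a2,b2,(258,330,408,392)))
E
```

```text
[0.5936 0.2185 0.0608] 0.0018
[0.3945 0.1958 0.0564] 0.0045
diff jar 6.1 8.9 bowl 7.7 14.1 scoop 21.6
```

```bash
python3 -c "
from workcell import bot
print(bot.job_done())"
```

```text
the job is handed in; nothing more can be done
None
```

The leaf has been turned over its spine and lies flat over the +y half. The job is handed in; I got no verdict back.

**How it went:** I slid the shut fingertips under the outer edge with the tool tilted 45°. I followed the hinge arc at about 0.5 rad/s and pressed the leaf down to its stop. The highest wrist force I read was about 10 N, at the stop; I read it only at the ends of moves.

**Last checks:**
- **Leaf:** the outer edge triangulated to about 59 mm, against 57 mm for a fully flat top face. That is about 0.01 rad from the stop. One of the two corners had a 4.5 mm ray mismatch, so this is a rough figure.
- **Robot:** clear at 0.25 m height, with wrist force about zero.
- **Jar, bowl and scoop:** they look to be in their original places. The scoop area gave the largest image difference (21.6 grey levels, the others 6–14). I put that down to shading, because its outline matches its first position to about 2 pixels.
- **Time:** about 16 s of the 45 s allowed.

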